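Shut the vial drawer, then hold the sprung lid at its venting mark

TASK

The sample conditioner has just been loaded: with its lid still down, push the open vial drawer fully home. Then raise the sprung lid until, seen from the side, it lies in line with the pointer arm on the side scale (the venting position), and hold it still there; finish while still holding it up, because it springs shut when let go. Leave the pointer arm as it is set and do not disturb the other things on the bench.

Things in the scene. Friction and masses are not known exactly. Their poses are not given: they have to be found in the camera images.
- conditioner: White bench instrument, fixed to the bench, 260 deep (x) x 360 wide (y); origin under its centre on the bench, x axis from its front (which faces the robot) to its back. Left half (+y): vial drawer under a fixed top 120 mm high. Right half (-y): chamber 105 mm high under the hinged lid. A full-width housing 145 mm high stands behind the hinge (x from +30 to +130).
- drawer (a joint): how far the drawer is open, m; 0 = fully home (against its stop). It slides out along the conditioner's -x and moves with about 3 N friction, weighs about 0.8 kg and stays where it is left
- drawer_handle (a point): middle of the drawer's handle: a horizontal steel bar 10 mm thick, 100 mm long along the conditioner's y, 88 mm above the bench, standing 35 mm (centre) in front of the drawer front, which is 168 wide and spans heights 25 to 107 mm. With the drawer home it lies at (-177, 92.5, 88) mm in the conditioner's frame. Axes as the conditioner's
- lid_hinge (a joint): angle of the lid, rad: 0 = shut and level, grows as its front edge rises (limit 1.2). A spring and the lid's weight press it shut: raising it takes about 4 N at the bar (square to the lid) at the start and 5 to 7 N further up; released, it falls shut
- lid: the lid: white plate 150 x 165 x 14 mm, mass about 0.4 kg, with its bar. Origin at the plate's centre, 80 mm in front of the hinge axis; its -x points to its front edge, 75 mm from the origin (155 mm from the hinge axis), y along the hinge. Shut, it has the conditioner's axes; the hinge axis lies along the conditioner's y, at mid-width of the lid at (25, -92.5, 113) mm in the conditioner's frame. The lid turns about +y by the value of joint lid_hinge
- lid_bar (a point): middle of the lid's lifting bar: a round steel bar 12 mm thick, 116 mm long along y, on two end arms, 200 mm from the hinge axis and 45 mm in front of the lid's front edge, in the lid's mid-plane (113 mm above the bench with the lid shut, overhanging the conditioner's front with free air below). Can be pinched from above; being round it can turn between the fingers. Axes as the lid's
- pointer (a joint): angle of the pointer arm, rad, on the same axis and scale as the lid's angle: the lid lies in line with the pointer when lid_hinge equals pointer. It is stiff and stays as set
- pointer_tip (a point): tip of the pointer arm, a dark steel arm 14 mm broad, narrowing to 7 mm, on the outside of the conditioner's right (-y) wall, turning about the lid's hinge axis, its tip 150 mm from that axis and crossing a steel arc with ticks every 10 degrees; its -x axis points along the arm from the hinge to the tip, 188 mm to the right of the conditioner's centre line
- reagent_bottle: bystander: amber bottle, 70 dia x 150 high, left of the conditioner; origin under its base
- beaker: bystander: glass beaker, 70 dia x 90 high, right of the conditioner; origin under its base
- cap_jar: bystander: small white jar, 52 dia x 55 high, standing on the conditioner's top over the drawer; origin under its base
- wrench: bystander: steel wrench 170 long lying on the bench just in front of the conditioner, below the lid bar; origin at its underside
- vial_rack: bystander: grey block 60 x 130 x 30 with eight amber vials, 58 high in all, to the left in front; origin under its centre
- septa_box: bystander: cardboard box 70 x 100 x 35, right of the conditioner; origin under its centre

How it is judged:
On the way:
1. the drawer is pushed fully home while the lid is still down (value of joint drawer below 0.004 m and value of joint lid_hinge below 0.1 rad), for 0.2 s.
At the end, for the whole second after the job is handed in: the lid is held by the fingers (more than 1.5 N on it), still (under 0.05 rad/s), within 0.07 rad (4 degrees) of the pointer arm's direction, and the drawer is home within 5 mm (angle between the x axis of lid and the x axis of pointer_tip, either way round below 0.07 rad and value of joint drawer below 0.005 m and contact force between the fingers and lid above 1.5 N and velocity of joint lid_hinge between -0.05 and 0.05 rad/s); the arm keeps its last pose, push and grip.
It fails at once if the pointer arm is moved (tip by more than 8 mm) (distance of pointer_tip from where it was at the start of the episode above 0.008 m).
It fails at once if a bystander is moved by more than 25 mm (distance of any of reagent_bottle, beaker, cap_jar, wrench, vial_rack, septa_box from where it was at the start of the episode above 0.025 m).
It fails at once if an upright bystander is tipped (angle between any of reagent_bottle, beaker, cap_jar's own z axis and vertical above 0.5 rad).
It also fails if it takes over 48 s, if anything falls off the work surface, if the arm or the gripper's body presses on something with over 40 N, if the wrist force passes 120 N, or if a joint passes its speed limit or range.

ROBOT

A 6-joint arm with a two-finger parallel gripper is mounted at the origin on the work surface. World frame = base frame: x ahead of the robot, y to its left, z up, the work surface at z = 0. Lengths are in m, angles in rad, forces in N, time in s.
With the tool pointing down it reaches from about 0.425 to 0.925 m from the base axis. Payload 12.5 kg.
Tool frame: the origin (TCP) lies on the centre line of the jaws, within the pads' length; the fingertips stand 22 mm ahead of it and the grasp point (between the pads) lies 3 mm ahead of it; z points along the fingers, y is the direction in which the jaws open and shut (so a half turn about z gives the same grasp; the last joint's range is limited). The gripper opens to 85 mm and grips with 20 to 120 N. Pads are 22 mm wide; open, the fingers measure 114 mm over their backs; the gripper's body (76 mm by 85 mm) begins 54 mm behind the grasp point. The pads swing forward as they close: fully open they stand 13 mm farther back than shut.
Start: joints at [1.064, 0.491, 1.559, -0, 1.092, -0.106], TCP at [0.244, 0.575, 0.253] pointing down, gripper open.
Joint ranges: [-3.1, 3.1], [-0.84, 2.19], [0.05, 2.79], [-1.13, 4.28], [0.06, 2.93], [-2.69, 2.69]. Speed limits (rad/s): [2.22, 2.22, 2.79, 3.14, 3.14, 3.14].

INTERFACE

Orientations are given as a rotation vector (axis times angle).
In Python, from station import r gives the robot as it stands.
- The arm moves only by the tool step_arm, never from a script. Its argument "rows" is a list of rows, each a list of 7 numbers: the turn, a rotation vector about the world's x, y, z in rad, then the shift along the world's x, y, z in m, then the opening, from 0 (shut) to 1 (fully open). In form: [[ax, ay, az, tx, ty, tz, gripper], ...]. A call has 1 to 20 rows; each row shifts and turns the commanded pose from where the row before left it; what a row does not reach is not made up. A row lasts 1/12 s, in which the tool goes at most 41.7 mm and 7.16 degrees, less where a joint would pass 70% of its speed; a pose out of reach is approached as far as the arm can. A call with a gripper value outside its range is refused whole. The fingers move at their own pace and stop on an object; the grip force is fixed at half the most. Time passes only in rows, so rows that do not move let the fingers close. It gives the time, the measured TCP pose, the force and the opening at its end, in the units of the state.
- r.get_state(): the state, without advancing time (a new reading comes with each control period).
- r.read_camera(name): name is "scene" or "top"; returns the picture (420x560x3 uint8, red, green, blue); there is no depth.
- r.get_calibration(name): a dict with "vfov" (degrees; the focal length in pixels is half the picture's height over the tangent of half this angle, whatever the lens; pixels are square), "cx", "cy" (the principal point, pixels), "k1" (the pictures are not rectified: a ray, as slopes to the right and down, at radius r is drawn at 1 + k1 r^2 times it, then the intrinsics apply), "position" and "rotation" of the camera in the world. Camera axes: x right, y up, looking along -z (the intrinsics and any distortion apply to the point x, -y, -z); pixel columns grow to the right and rows downward; lengths in m; the calibration is good to about 2 mm. A picture is of the moment at which its call begins. get_calibration takes no time and is no camera call.
- r.sign_off(): hands the job in, once; it reports no verdict.
Trained networks look in the newest picture that a camera, given by its name, has taken for a name from the list of things; names that differ only in an ending like _2 or _b are one class to them, and where a whole thing is asked for, a point or a joint stands for the part that bears it (a point fixed in the world has none). Each returns a list of dicts, best first, with "p" (0 to 1); they miss things now and then, are a little off and sometimes report something else, mostly with a low value. They report only what shows in the picture. A call takes as long as a camera call.
- r.trace(query, camera): "pixels" (420x560 bool, what is visible of it).
- r.landmark_of(query, camera): "xyz" ([x, y, z] in m, in world coordinates, good to about 4 mm: a listed point, or the origin of a listed thing).
The state is a dict: "t": time; "joint_pos": joint angles; "qvel": joint speeds; "tau": joint torques, N m; "position": TCP position; "eef_rot": TCP orientation; "contact_force": force on the tool from outside, world axes, zero at the start; "moment": the same for the moment, N m; "finger_gap": finger opening in m.
Only numpy, scipy, OpenCV 4.12 (cv2) and the standard library are available. Lean on these libraries where they do the work, as an engineer would, in place of code of your own. Each camera call takes 0.05 s, during which the arm holds its last target. There are 200 camera calls.

## Working session

There is one attempt and no reset: what is moved stays moved. The work goes in short steps, Python scripts to look and compute and a tool call to move; the robot and the scene stay as the last step left them, time stands still between calls to the robot, and variables do not carry over. Pictures are saved under pics/ and viewed, about 8 in all and at most 12, crops included, and the job is handed in when it is done.

Besides the shell and the picture viewer there is one more tool, called after "Request:" by a JSON object that holds its "fn" and its "kwargs", one argument or row to a line. step_arm: Moves the arm, as the interface text tells. Its arguments: {"type":"object","properties":{"rows":{"type":"array"}},"required":["rows"]}

```bash
mkdir -p pics; python3 - <<'E'
from station import r
import cv2,numpy as np
for c in("scene","top"):
    im=r.read_camera(c); cv2.imwrite(f"pics/{c}0.png",im[:,:,::-1]); k=r.get_calibration(c); print(c,{a:np.round(b,3).tolist() for a,b in k.items()})
    for q in("conditioner","drawer_handle","lid_bar","lid","pointer_tip","cap_jar","wrench","beaker","reagent_bottle","vial_rack","septa_box"):
        d=r.landmark_of(q,c); print(q,[(round(x["p"],2),np.round(x["xyz"],3).tolist()) for x in d[:2]])
s=r.get_state(); print(s["t"],s["eef_rot"],s["position"])
E
```

```text
scene {'vfov': 52.248, 'cx': 283.16, 'cy': 213.261, 'k1': -0.058, 'position': [0.934, 0.679, 0.591], 'rotation': [0.315, 1.261, 2.404]}
conditioner []
drawer_handle [(0.74, [0.498, -0.04, 0.09])]
lid_bar [(0.93, [0.55, -0.222, 0.114])]
lid [(0.64, [0.666, -0.21, 0.105])]
pointer_tip [(0.73, [0.632, -0.311, 0.198]), (0.17, [0.67, -0.213, 0.108])]
cap_jar [(0.55, [0.678, -0.002, 0.122])]
wrench []
beaker [(0.67, [0.681, -0.001, 0.12])]
reagent_bottle [(0.85, [0.583, 0.132, -0.004])]
vial_rack [(0.63, [0.437, 0.161, -0.001])]
septa_box []
top {'vfov': 50.089, 'cx': 277.415, 'cy': 206.458, 'k1': -0.039, 'position': [0.494, 0.004, 1.235], 'rotation': [0.061, -0.054, -1.55]}
conditioner [(0.97, [0.71, -0.11, -0.005])]
drawer_handle [(0.9, [0.499, -0.041, 0.088])]
lid_bar [(0.9, [0.545, -0.224, 0.113])]
lid [(0.71, [0.666, -0.208, 0.113]), (0.31, [0.63, -0.315, 0.199])]
pointer_tip [(0.7, [0.631, -0.312, 0.197])]
cap_jar [(0.9, [0.682, -0.002, 0.118])]
wrench [(0.58, [0.515, -0.24, -0.0])]
beaker [(0.87, [0.558, -0.437, 0.002]), (0.33, [0.438, 0.161, 0.003])]
reagent_bottle [(0.81, [0.578, 0.131, -0.004])]
vial_rack [(0.7, [0.434, 0.159, 0.003])]
septa_box [(0.82, [0.714, -0.378, 0.005]), (0.43, [0.544, -0.225, 0.109])]
1.2 [6.25195369e-01 3.07872637e+00 1.35793903e-04] [0.24379512 0.57550181 0.25332721]
```

View pics/scene0.png

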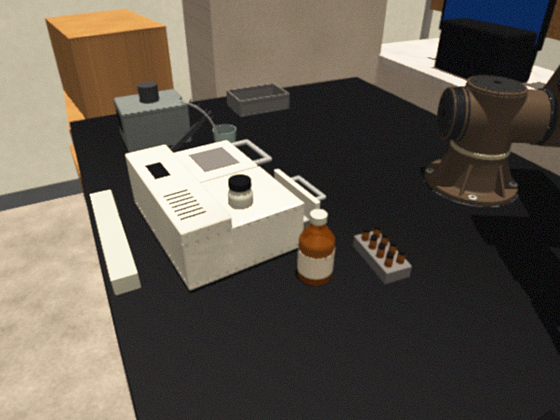

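View pics/top0.png

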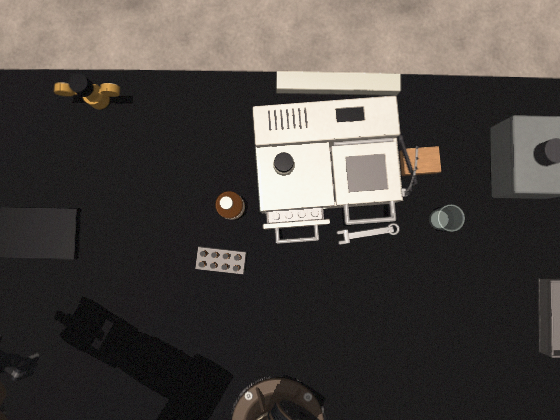

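```bash
cat > g.py <<'E'
import numpy as np
# conditioner yaw from (jar excluded) lid origin -> lid_bar : 120 mm along -x
E
python3 - <<'E'
from scipy.spatial.transform import Rotation as R
import numpy as np,cv2
from station import r
print(R.from_rotvec(r.get_state()["eef_rot"]).as_matrix().round(3))
# yaw + pos fit from points, conditioner frame (mm): fit lid, bar, cond, pointer handled by y only
from scipy.optimize import least_squares
def f(p):
    x,y,a,d,t=p; c,s=np.cos(a),np.sin(a); M=lambda u,v:np.array([x+c*u-s*v,y+s*u+c*v])
    px=.025-.15*np.cos(t)
    return np.r_[M(0,0)-[.71,-.11],M(-.055,-.0925)-[.666,-.209],M(-.175,-.0925)-[.5475,-.223],M(-.177-d,.0925)-[.4985,-.0405],M(px,-.188)-[.6315,-.3115],(.113+.15*np.sin(t)-.1975)]
s=least_squares(f,[.71,-.11,.1,.05,.6]); print(s.x.round(4),(s.fun*1000).round(1))
E
```

```text
[[-0.921  0.39   0.   ]
 [ 0.39   0.921  0.   ]
 [-0.     0.    -1.   ]]
[ 0.7103 -0.1114  0.11    0.0258  0.5933] [ 0.3 -1.4 -0.2 -0.3 -1.   0.5  0.1 -1.2  0.7  2.4 -0.6]
```

The scene picture shows the white instrument with its jar at (240,190) and the drawer slightly open at (300,190). The top picture shows the handle at (297,238), the lid bar at (370,218) and the wrench just in front of it at (370,234). The networks agree, giving yaw about 0.11, drawer open about 26 mm and pointer about 0.59 rad.

Request:
{"fn": "step_arm", "kwargs": {
  "rows": [
    [0,0,-0.106,0.02,-0.028,0,0],
    [0,0,-0.106,0.02,-0.028,0,0],
    [0,0,-0.106,0.02,-0.028,0,0],
    [0,0,-0.106,0.02,-0.028,0,0],
    [0,0,-0.106,0.02,-0.028,0,0],
    [0,0,-0.106,0.02,-0.028,0,0],
    [0,0,-0.106,0.02,-0.028,0,0],
    [0,0,-0.106,0.02,-0.028,0,0],
    [0,0,-0.106,0.02,-0.028,0,0],
    [0,0,-0.106,0.02,-0.028,0,0],
    [0,0,0,0.001,-0.034,0,0],
    [0,0,0,0.001,-0.034,0,0],
    [0,0,0,0.001,-0.034,0,0],
    [0,0,0,0.001,-0.034,0,0],
    [0,0,0,0.001,-0.034,0,0],
    [0,0,0,0.001,-0.034,0,0],
    [0,0,0,0.001,-0.034,0,0],
    [0,0,0,0.001,-0.034,0,0],
    [0,0,0,0.001,-0.034,0,0],
    [0,0,0,0.001,-0.034,0,0]
  ]
}}

```text
t: 2.87
position: [0.4536, -0.0462, 0.2536]
eef_rot: [2.096, 2.34, 0.001]
contact_force: [1.2, 0.6, -0.1]
finger_gap: -0.0001
```

Request:
{"fn": "step_arm", "kwargs": {
  "rows": [
    [0,0,0,0,0,-0.03,0],
    [0,0,0,0,0,-0.03,0],
    [0,0,0,0,0,-0.03,0],
    [0,0,0,0,0,-0.03,0],
    [0,0,0,0,0,-0.03,0],
    [0,0,0,0,0,-0.012,0],
    [0,0,0,0,0,0,0],
    [0,0,0,0,0,0,0]
  ]
}}

```text
t: 3.53
position: [0.4538, -0.0445, 0.0912]
eef_rot: [-2.095, -2.34, 0.001]
contact_force: [0.2, -0.8, 0.7]
finger_gap: -0.0002
```

```bash
python3 - <<'E'
from station import r
import cv2,numpy as np
for c in("scene","top"):
    im=r.read_camera(c)
    x=im[120:300,120:420] if c=="scene" else im[80:280,200:460]
    cv2.imwrite(f"pics/{c}1.png",cv2.resize(x[:,:,::-1],None,fx=2.5,fy=2.5,interpolation=3))
    for q in("drawer_handle","lid_bar","pointer_tip"):
        print(c,q,[(round(x["p"],2),np.round(x["xyz"],3).tolist()) for x in r.landmark_of(q,c)[:2]])
print(r.get_state()["position"],r.get_state()["contact_force"])
E
```

```text
scene drawer_handle [(0.83, [0.496, -0.042, 0.09])]
scene lid_bar [(0.91, [0.549, -0.223, 0.115]), (0.42, [0.68, 0.0, 0.122])]
scene pointer_tip [(0.82, [0.63, -0.314, 0.203])]
top drawer_handle [(0.77, [0.497, -0.038, 0.09])]
top lid_bar [(0.65, [0.557, -0.437, 0.0]), (0.57, [0.545, -0.224, 0.112])]
top pointer_tip [(0.61, [0.628, -0.311, 0.198])]
[ 0.45400903 -0.04453087  0.09191179] [ 0.02873045 -0.36572818  0.35333102]
```

View pics/top1.png

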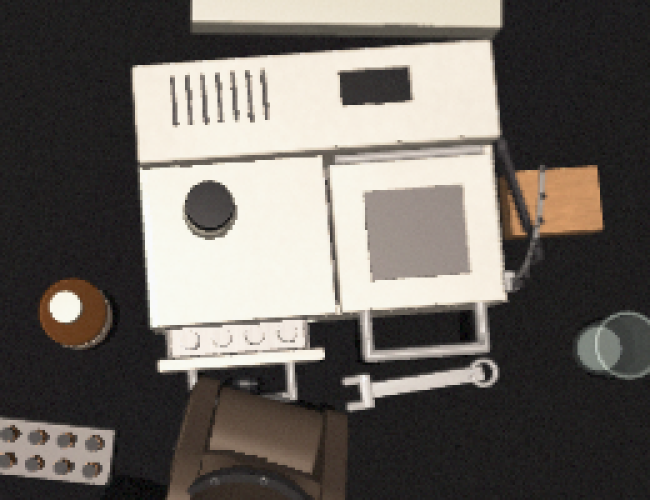

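The top crop shows the drawer still open: its front at y≈360 against the instrument front at ≈322. The gripper is in front of the handle, between its arms at x 195–290. I'll push now.

Request:
{"fn": "step_arm", "kwargs": {
  "rows": [
    [0,0,0,0.006,0.0007,0,0],
    [0,0,0,0.006,0.0007,0,0],
    [0,0,0,0.006,0.0007,0,0],
    [0,0,0,0.005,0.0005,0,0],
    [0,0,0,0.005,0.0005,0,0],
    [0,0,0,0.005,0.0005,0,0],
    [0,0,0,0.005,0.0005,0,0],
    [0,0,0,0,0,0,0]
  ]
}}

```text
t: 4.6
position: [0.4929, -0.0404, 0.0913]
eef_rot: [2.095, 2.34, 0.001]
contact_force: [0.3, 0.5, 0.5]
finger_gap: 0.0002
```

Request:
{"fn": "step_arm", "kwargs": {
  "rows": [
    [0,0,0,0.003,0.0003,0,0],
    [0,0,0,0.003,0.0003,0,0],
    [0,0,0,0.003,0.0003,0,0]
  ]
}}

```text
t: 4.85
position: [0.5008, -0.0395, 0.0913]
eef_rot: [-2.096, -2.34, 0.0]
contact_force: [-3.0, -1.8, -0.0]
finger_gap: 0.0002
```

```bash
python3 - <<'E'
from station import r
import cv2,numpy as np
for c in("scene","top"):
    im=r.read_camera(c)
    for q in("drawer_handle",):
        print(c,q,[(round(x["p"],2),np.round(x["xyz"],3).tolist()) for x in r.landmark_of(q,c)[:2]])
print(r.get_state()["position"],r.get_state()["contact_force"])
E
```

```text
scene drawer_handle [(0.66, [0.522, -0.037, 0.09])]
top drawer_handle []
[ 0.501213   -0.03950306  0.09136358] [ 0.56489843 -0.40270142 -0.07792591]
```

Request:
{"fn": "step_arm", "kwargs": {
  "rows": [
    [0,0,0,0.002,0.0002,0,0],
    [0,0,0,0.002,0.0002,0,0],
    [0,0,0,0.001,0.0001,0,0]
  ]
}}

```text
t: 5.3
position: [0.5059, -0.039, 0.0914]
eef_rot: [-2.096, -2.34, 0.0]
contact_force: [-3.3, -1.4, 0.8]
finger_gap: -0.0002
```

Request:
{"fn": "step_arm", "kwargs": {
  "rows": [
    [0,0,0,0.001,0.0001,0,0],
    [0,0,0,0.001,0.0001,0,0]
  ]
}}

```text
t: 5.47
position: [0.5078, -0.0388, 0.0913]
eef_rot: [-2.096, -2.34, 0.0]
contact_force: [-5.7, -1.2, 2.1]
finger_gap: -0.0005
```

Request:
{"fn": "step_arm", "kwargs": {
  "rows": [
    [0,0,0,0.001,0.0001,0,0],
    [0,0,0,0.001,0.0001,0,0]
  ]
}}

```text
t: 5.63
position: [0.5082, -0.0387, 0.0912]
eef_rot: [-2.093, -2.338, 0.004]
contact_force: [-15.9, -6.2, 10.7]
finger_gap: -0.0003
```

Force is rising and motion has stopped, so the drawer is against its stop. Hold briefly, then back off and rise.

Request:
{"fn": "step_arm", "kwargs": {
  "rows": [
    [0,0,0,0.0005,0,0,0],
    [0,0,0,0,0,0,0],
    [0,0,0,0,0,0,0],
    [0,0,0,0,0,0,0]
  ]
}}

```text
t: 5.97
position: [0.5081, -0.0387, 0.0912]
eef_rot: [-2.093, -2.337, 0.005]
contact_force: [-14.5, -5.7, 9.4]
finger_gap: -0.0003
```

Request:
{"fn": "step_arm", "kwargs": {
  "rows": [
    [0,0,0,-0.01,-0.001,0,0],
    [0,0,0,-0.02,-0.002,0,0],
    [0,0,0,-0.02,-0.002,0,0],
    [0,0,0,0,0,0.03,0],
    [0,0,0,0,0,0.03,0],
    [0,0,0,0,0,0.03,0.3],
    [0,0,0,0,0,0.03,0.4],
    [0,0,0,0.02,-0.03,0.0,0.4],
    [0,0,0,0.02,-0.03,0,0.4],
    [0,0,0,0.02,-0.03,0,0.4],
    [0,0,0,0.02,-0.03,0,0.4],
    [0,0,0,0.006,-0.03,0,0.4],
    [0,0,0,0.002,-0.03,0,0.4],
    [0,0,0,0,0,0,0.4],
    [0,0,0,0,0,0,0.4]
  ]
}}

```text
t: 7.22
position: [0.5483, -0.2248, 0.2109]
eef_rot: [2.098, 2.338, 0.001]
contact_force: [-0.6, 0.7, -0.7]
finger_gap: 0.0338
```

```bash
python3 - <<'E'
from station import r
import cv2,numpy as np
for c in("scene","top"):
    im=r.read_camera(c)
    x=im[120:300,120:420] if c=="scene" else im[80:280,200:460]
    cv2.imwrite(f"pics/{c}2.png",cv2.resize(x[:,:,::-1],None,fx=2.5,fy=2.5,interpolation=3))
    for q in("drawer_handle","lid_bar","pointer_tip","lid"):
        print(c,q,[(round(x["p"],2),np.round(x["xyz"],3).tolist()) for x in r.landmark_of(q,c)[:2]])
s=r.get_state();print(s["position"],s["contact_force"],s["finger_gap"],s["t"])
E
```

```text
scene drawer_handle [(0.57, [0.53, -0.037, 0.087])]
scene lid_bar [(0.74, [0.549, -0.221, 0.114])]
scene pointer_tip [(0.58, [0.631, -0.311, 0.201]), (0.58, [0.584, 0.134, -0.003])]
scene lid [(0.75, [0.67, -0.213, 0.108]), (0.59, [0.548, -0.222, 0.115])]
top drawer_handle [(0.76, [0.526, -0.037, 0.088])]
top lid_bar [(0.81, [0.545, -0.223, 0.113])]
top pointer_tip [(0.73, [0.63, -0.309, 0.195])]
top lid [(0.82, [0.67, -0.209, 0.11])]
[ 0.54840748 -0.22321278  0.21147975] [-0.78501245  0.02684252 -0.28877507] 0.0340299653429277 7.7167
```

View pics/scene2.png

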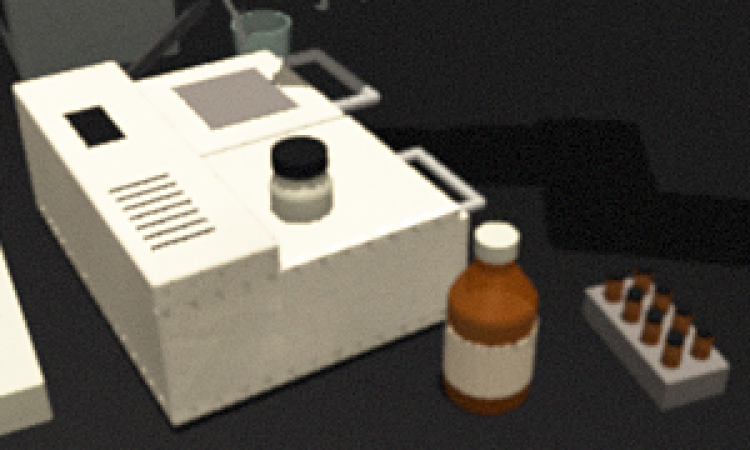

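The crop shows the drawer flush (the front is no longer proud near (465,215)), the lid down, and the bar at (345,85) below the gripper. Descend and pinch.

Request:
{"fn": "step_arm", "kwargs": {
  "rows": [
    [0,0,0,-0.001,0,-0.025,0.4],
    [0,0,0,0,0,-0.025,0.4],
    [0,0,0,0,0,-0.025,0.4],
    [0,0,0,0,0,-0.02,0.4],
    [0,0,0,0,0,0,0.4],
    [0,0,0,0,0,0,0.4]
  ]
}}

```text
t: 8.22
position: [0.5472, -0.2235, 0.116]
eef_rot: [-2.095, -2.339, 0.001]
contact_force: [0.8, 0.5, 1.1]
finger_gap: 0.0341
```

Request:
{"fn": "step_arm", "kwargs": {
  "rows": [
    [0,0,0,0,0,0,0.2],
    [0,0,0,0,0,0,0.1],
    [0,0,0,0,0,0,0],
    [0,0,0,0,0,0,0],
    [0,0,0,0,0,0,0]
  ]
}}

```text
t: 8.63
position: [0.5462, -0.2239, 0.1176]
eef_rot: [-2.095, -2.34, 0.002]
contact_force: [-10.4, -2.9, 2.8]
finger_gap: 0.01
```

Request:
{"fn": "step_arm", "kwargs": {
  "rows": [
    [0,0,0,-0.0007,-0.0001,0.01,0],
    [0,0,0,0.0007,0.0001,0.01,0],
    [0,0,0,0.0012,0.0001,0.0099,0],
    [0,0,0,0.0017,0.0002,0.0098,0],
    [0,0,0,0.0022,0.0002,0.0097,0],
    [0,0,0,0.0027,0.0003,0.0096,0],
    [0,0,0,0.0032,0.0004,0.0095,0],
    [0,0,0,0.0037,0.0004,0.0093,0],
    [0,0,0,0.0041,0.0005,0.0091,0],
    [0,0,0,0.0045,0.0005,0.0089,0],
    [0,0,0,0,0,0,0],
    [0,0,0,0,0,0,0]
  ]
}}

```text
t: 9.63
position: [0.5691, -0.2217, 0.214]
eef_rot: [-2.095, -2.34, 0.004]
contact_force: [-13.6, -8.5, -0.2]
finger_gap: 0.0096
```

```bash
python3 - <<'E'
from station import r
import cv2,numpy as np
for c in("scene","top"):
    im=r.read_camera(c)
    x=im[110:230,100:300] if c=="scene" else im[80:280,200:460]
    cv2.imwrite(f"pics/{c}3.png",cv2.resize(x[:,:,::-1],None,fx=2.5 if c=="top" else 4,fy=2.5 if c=="top" else 4,interpolation=3))
    for q in("drawer_handle","lid_bar","pointer_tip","lid"):
        print(c,q,[(round(x["p"],2),np.round(x["xyz"],3).tolist()) for x in r.landmark_of(q,c)[:2]])
s=r.get_state();print(s["position"],s["contact_force"],s["finger_gap"],s["t"])
E
```

```text
scene drawer_handle [(0.66, [0.528, -0.038, 0.091]), (0.29, [0.435, 0.16, -0.002])]
scene lid_bar [(0.56, [0.57, -0.22, 0.207])]
scene pointer_tip [(0.5, [0.633, -0.313, 0.202])]
scene lid [(0.9, [0.676, -0.213, 0.147])]
top drawer_handle [(0.58, [0.529, -0.036, 0.089])]
top lid_bar []
top pointer_tip [(0.54, [0.437, 0.162, 0.001])]
top lid [(0.72, [0.708, -0.113, -0.002]), (0.64, [0.678, -0.209, 0.151])]
[ 0.56883808 -0.22174211  0.21356929] [-13.36184313  -7.67274729   0.92263613] 0.009747578938002781 10.1333
```

View pics/scene3.png

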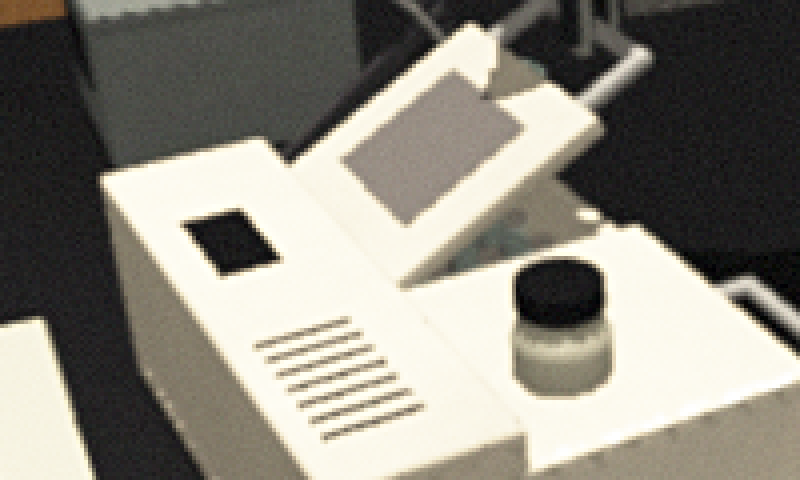

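The lid is up about 0.50 rad with the bar gripped. The pointer arm, a dark strip at (330,110), still lies above the lid plane. I'll go on to about 0.6.

Request:
{"fn": "step_arm", "kwargs": {
  "rows": [
    [0,0,0,0.002,0.0008,0.0055,0],
    [0,0,0,0.003,0.0008,0.0055,0],
    [0,0,0,0.004,0.0006,0.0055,0],
    [0,0,0,0,0,0,0],
    [0,0,0,0,0,0,0],
    [0,0,0,0,0,0,0]
  ]
}}

```text
t: 10.63
position: [0.5783, -0.2207, 0.2304]
eef_rot: [2.095, 2.339, -0.006]
contact_force: [-11.3, -14.3, -0.4]
finger_gap: 0.0096
```

```bash
python3 - <<'E'
from station import r
import cv2,numpy as np
for c in("scene","top"):
    for i in range(3):
      im=r.read_camera(c)
      for q in("lid_bar","pointer_tip","lid","drawer_handle"):
        print(c,q,[(round(x["p"],2),np.round(x["xyz"],3).tolist()) for x in r.landmark_of(q,c)[:1]])
    x=im[100:200,150:290] if c=="scene" else im[120:240,300:460]
    cv2.imwrite(f"pics/{c}4.png",cv2.resize(x[:,:,::-1],None,fx=5,fy=5,interpolation=3))
s=r.get_state();print(s["position"],s["contact_force"],s["finger_gap"],s["t"])
E
```

```text
scene lid_bar [(0.56, [0.579, -0.218, 0.226])]
scene pointer_tip [(0.67, [0.63, -0.312, 0.203])]
scene lid [(0.75, [0.68, -0.214, 0.152])]
scene drawer_handle [(0.72, [0.681, -0.212, 0.151])]
scene lid_bar [(0.75, [0.577, -0.22, 0.224])]
scene pointer_tip [(0.77, [0.634, -0.315, 0.202])]
scene lid [(0.84, [0.68, -0.213, 0.149])]
scene drawer_handle [(0.77, [0.527, -0.04, 0.091])]
scene lid_bar [(0.72, [0.584, -0.221, 0.223])]
scene pointer_tip [(0.49, [0.635, -0.314, 0.202])]
scene lid [(0.96, [0.68, -0.212, 0.152])]
scene drawer_handle [(0.86, [0.529, -0.038, 0.087])]
top lid_bar []
top pointer_tip []
top lid [(0.82, [0.684, -0.208, 0.155])]
top drawer_handle [(0.74, [0.53, -0.037, 0.089])]
top lid_bar [(0.73, [0.528, -0.036, 0.088])]
top pointer_tip [(0.57, [0.579, 0.134, -0.003])]
top lid [(0.6, [0.682, -0.211, 0.159])]
top drawer_handle [(0.87, [0.53, -0.038, 0.088])]
top lid_bar []
top pointer_tip []
top lid [(0.74, [0.68, -0.206, 0.16])]
top drawer_handle [(0.84, [0.526, -0.035, 0.087])]
[ 0.5782849  -0.22069068  0.230314  ] [-10.7461606  -13.33262162   1.05881875] 0.009414733967991576 12.1333
```

View pics/scene4.png

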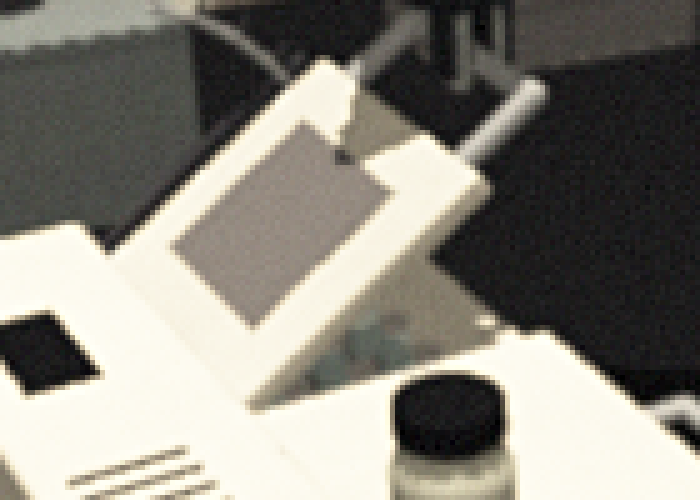

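View pics/top4.png

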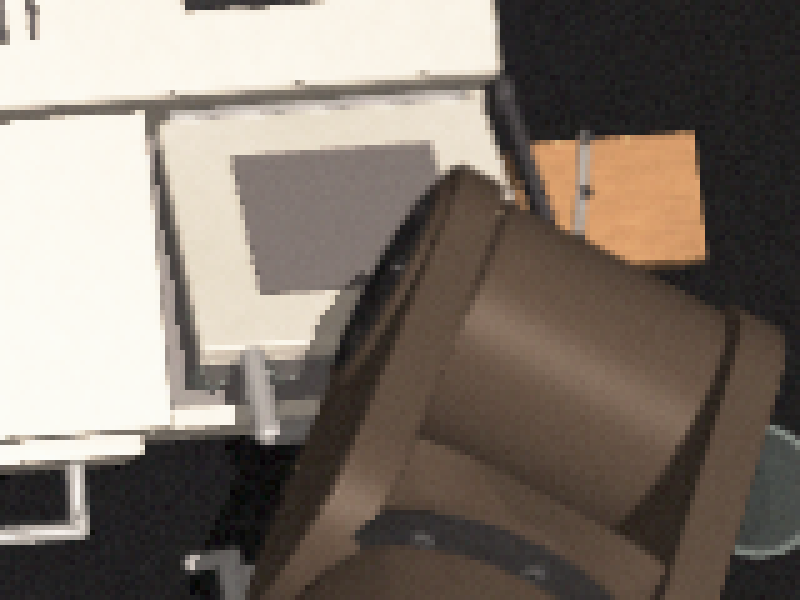

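```bash
python3 - <<'E'
from station import r
import cv2,numpy as np
from scipy.spatial.transform import Rotation as R
k=r.get_calibration("scene"); Rc=R.from_rotvec(k["rotation"]).as_matrix()
f=210/np.tan(np.radians(k["vfov"])/2)
def P(X):
    q=(np.array(X)-k["position"])@Rc; a=np.c_[q[:,0],-q[:,1]]/-q[:,2:]
    return a*(1+k["k1"]*(a**2).sum(1))[:,None]*f+[k["cx"],k["cy"]]
al=.11;A=np.array([[np.cos(al),-np.sin(al),0],[np.sin(al),np.cos(al),0],[0,0,1]])
def W(rad,th,y,off): # rad from hinge, off = normal offset (up)
    c=np.array([.025-rad*np.cos(th)+off*np.sin(th),y,.113+rad*np.sin(th)+off*np.cos(th)]); return A@c+[.7103,-.1114,0]
def crop(src,x0,y0,w,h,s,lines):
    o=cv2.resize(cv2.imread(src)[y0:y0+h,x0:x0+w],None,fx=s,fy=s,interpolation=3)
    for pts,col in lines:
        p=((P(pts)-[x0,y0]+.5)*s).astype(int); cv2.line(o,tuple(map(int,p[0])),tuple(map(int,p[1])),col,1,cv2.LINE_AA)
    return o
L=[]
for th,col in((.54,(255,0,0)),(.6,(0,255,0)),(.66,(0,0,255))):
    L.append(([W(.03,th,-.188,0),W(.15,th,-.188,0)],col))
M=[([W(.005,th,-.175,.007),W(.155,th,-.175,.007)],c) for th,c in((.54,(255,0,0)),(.6,(0,255,0)),(.66,(0,0,255)))]+[([W(.005,th,-.01,.007),W(.155,th,-.01,.007)],c) for th,c in((.54,(255,0,0)),(.6,(0,255,0)),(.66,(0,0,255)))]
a=crop("pics/scene0.png",155,95,75,60,7,L)
im=r.read_camera("scene"); cv2.imwrite("pics/raw5.png",im[:,:,::-1])
b=crop("pics/raw5.png",160,100,100,85,5,M)
b=cv2.copyMakeBorder(b,0,0,0,0,0); H=max(a.shape[0],b.shape[0])
pad=lambda i:cv2.copyMakeBorder(i,0,H-i.shape[0],0,0,0)
o=np.hstack([pad(a),pad(b)]); o=cv2.resize(o,None,fx=.78,fy=.78,interpolation=3); print(o.shape); cv2.imwrite("pics/ov.png",o)
E
```

```text
(332, 800, 3)
```

View pics/ov.png

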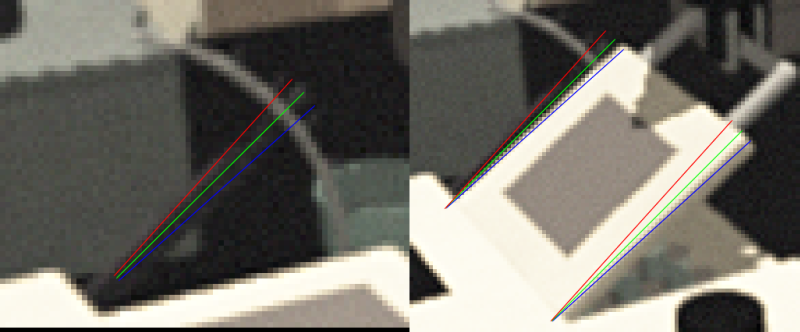

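```bash
python3 - <<'E'
from station import r
import cv2,numpy as np
acc=np.mean([r.read_camera("scene").astype(float) for _ in range(10)],0)
np.save("acc.npy",acc)
g=lambda i:np.clip(255*(i/255)**.45,0,255).astype(np.uint8)
a=g(cv2.imread("pics/scene0.png").astype(float))[95:155,155:230]
b=g(acc[:,:,::-1])[95:155,155:230]
o=np.hstack([cv2.resize(x,None,fx=5.3,fy=5.3,interpolation=2) for x in(a,b)])
for q in("pointer_tip","lid"):
    for d in r.trace(q,"scene")[:1]:
        m=d["pixels"]; ys,xs=np.nonzero(m); print(q,d["p"],m.sum(),xs.min(),xs.max(),ys.min(),ys.max()); np.save(q+".npy",m)
        cs,_=cv2.findContours(m.astype(np.uint8),0,2); c=max(cs,key=cv2.contourArea); print(cv2.approxPolyDP(c,2,True)[:,0].tolist())
cv2.imwrite("pics/gam.png",o); print(o.shape)
E
```

```text
pointer_tip 0.49 221 171 210 112 149
[[206, 117], [203, 116], [194, 123], [171, 149]]
lid 0.6 3175 172 259 102 182
[[257, 115], [245, 108], [244, 113], [251, 121], [239, 130], [224, 118], [235, 106], [235, 103], [231, 102], [218, 112], [212, 112], [172, 150], [172, 153], [199, 182], [203, 182], [246, 140], [245, 133], [258, 120]]
(318, 796, 3)
```

View pics/gam.png

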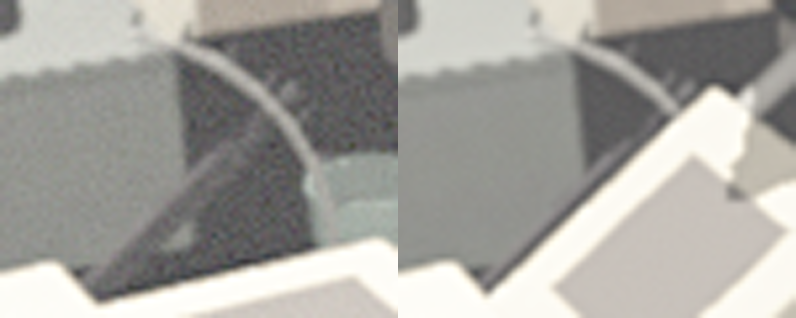

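```bash
python3 - <<'E'
from station import r
import numpy as np
from scipy.spatial.transform import Rotation as R
k=r.get_calibration("scene"); Rc=R.from_rotvec(k["rotation"]).as_matrix()
f=210/np.tan(np.radians(k["vfov"])/2)
def P(X):
    q=(np.array([X])-k["position"])@Rc; a=np.c_[q[:,0],-q[:,1]]/-q[:,2:]
    return (a*(1+k["k1"]*(a**2).sum(1))[:,None]*f+[k["cx"],k["cy"]])[0]
al=.11;A=np.array([[np.cos(al),-np.sin(al),0],[np.sin(al),np.cos(al),0],[0,0,1]])
W=lambda rad,th,y,off:A@np.array([.025-rad*np.cos(th)+off*np.sin(th),y,.113+rad*np.sin(th)+off*np.cos(th)])+[.7103,-.1114,0]
for th in(.45,.5,.55,.6,.65,.7): print(th,*[P(W(*a)).round(1).tolist() for a in((.15,th,-.188,0),(.155,th,-.175,.007),(.155,th,-.01,.007),(.2,th,-.0345,0))])
# fixed references: jar-side top corners in picture for pose bias
for n,X in(("lid-hinge R",W(.005,.6,-.175,.007)),("housing front top R",A@[.03,-.18,.145]+[.7103,-.1114,0]),("housing front top L",A@[.03,.18,.145]+[.7103,-.1114,0]),("front top L",A@[-.13,.18,.12]+[.7103,-.1114,0])): print(n,P(X).round(1))
E
```

```text
0.45 [214.9, 117.9] [217.4, 116.2] [250.0, 139.9] [261.1, 126.5]
0.5 [213.4, 115.6] [215.8, 114.0] [248.4, 137.5] [259.3, 123.3]
0.55 [211.9, 113.5] [214.1, 111.8] [246.6, 135.2] [257.3, 120.2]
0.6 [210.2, 111.4] [212.2, 109.7] [244.7, 133.0] [255.2, 117.1]
0.65 [208.4, 109.4] [210.2, 107.7] [242.7, 130.9] [252.8, 114.2]
0.7 [206.4, 107.5] [208.1, 105.8] [240.5, 128.9] [250.2, 111.4]
lid-hinge R [168.8 152.9]
housing front top R [164.6 143.9]
housing front top L [234.4 216.1]
front top L [305.4 202.1]
```

```bash
python3 - <<'E'
import numpy as np,cv2
acc=np.load("acc.npy"); g=(255*(acc/255)**.6).astype(np.uint8)[:,:,::-1]
x0,y0,s=165,95,7
o=cv2.resize(g[y0:y0+80,x0:x0+110],None,fx=s,fy=s,interpolation=2)
for i in range(170,275,10): cv2.putText(o,str(i),((i-x0)*s,10),0,.35,(0,0,255)); cv2.line(o,((i-x0)*s,12),((i-x0)*s,18),(0,0,255))
for j in range(100,175,10): cv2.putText(o,str(j),(0,(j-y0)*s+4),0,.35,(0,0,255)); cv2.line(o,(24,(j-y0)*s),(32,(j-y0)*s),(0,0,255))
cv2.imwrite("pics/z.png",o)
E
```

```text
(no output)
```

View pics/z.png

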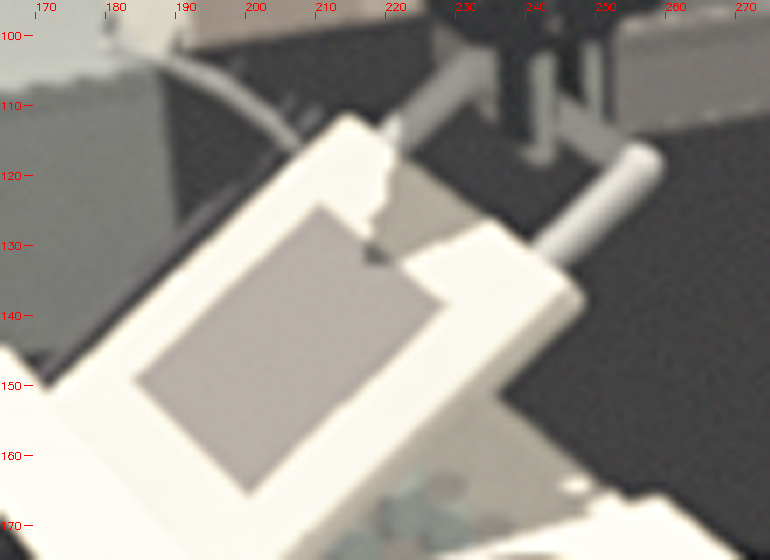

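The zoom shows the lid's front-right top corner at (214,111.5) and the pointer tip at about (209,112), some 2.5 px outside the lid edge. So by the same-camera comparison the lid is about 0.04 rad low. I'll raise it about 0.035 rad.

Request:
{"fn": "step_arm", "kwargs": {
  "rows": [
    [0,0,0,0.001,-0.0003,0.002,0],
    [0,0,0,0.001,-0.0003,0.002,0],
    [0,0,0,0.001,0,0.002,0],
    [0,0,0,0,0,0,0],
    [0,0,0,0,0,0,0],
    [0,0,0,0,0,0,0],
    [0,0,0,0,0,0,0]
  ]
}}

```text
t: 13.37
position: [0.5819, -0.2205, 0.2362]
eef_rot: [2.095, 2.339, -0.003]
contact_force: [-6.2, -8.9, -2.6]
finger_gap: 0.0099
```

```bash
python3 - <<'E'
from station import r
import cv2,numpy as np
F=[]
for i in range(8):
    F.append(r.read_camera("scene").astype(float))
    if i<3:
      for q in("lid_bar","pointer_tip","lid"): print(q,[(round(x["p"],2),np.round(x["xyz"],3).tolist()) for x in r.landmark_of(q,"scene")[:1]])
acc=np.mean(F,0); g=(255*(acc/255)**.5).astype(np.uint8)[:,:,::-1]
x0,y0,s=165,95,9
o=cv2.resize(g[y0:y0+62,x0:x0+88],None,fx=s,fy=s,interpolation=2)
for i in range(170,253,10): cv2.putText(o,str(i),((i-x0)*s,10),0,.35,(0,0,255)); cv2.line(o,((i-x0)*s,12),((i-x0)*s,18),(0,0,255))
for j in range(100,157,10): cv2.putText(o,str(j),(0,(j-y0)*s+4),0,.35,(0,0,255)); cv2.line(o,(24,(j-y0)*s),(32,(j-y0)*s),(0,0,255))
cv2.imwrite("pics/z2.png",o)
s=r.get_state();print(s["position"],s["contact_force"],s["finger_gap"],s["t"])
E
```

```text
lid_bar [(0.61, [0.582, -0.216, 0.23])]
pointer_tip [(0.54, [0.633, -0.315, 0.2])]
lid [(0.67, [0.681, -0.001, 0.121])]
lid_bar [(0.8, [0.584, -0.22, 0.227])]
pointer_tip [(0.45, [0.63, -0.315, 0.201])]
lid [(0.89, [0.68, -0.214, 0.153])]
lid_bar [(0.85, [0.583, -0.22, 0.232])]
pointer_tip [(0.65, [0.631, -0.312, 0.205])]
lid [(0.94, [0.682, -0.215, 0.156])]
[ 0.58193791 -0.22053398  0.23622328] [-6.50544288 -8.34326724 -1.64983404] 0.00953055268176917 14.2167
```

View pics/z2.png

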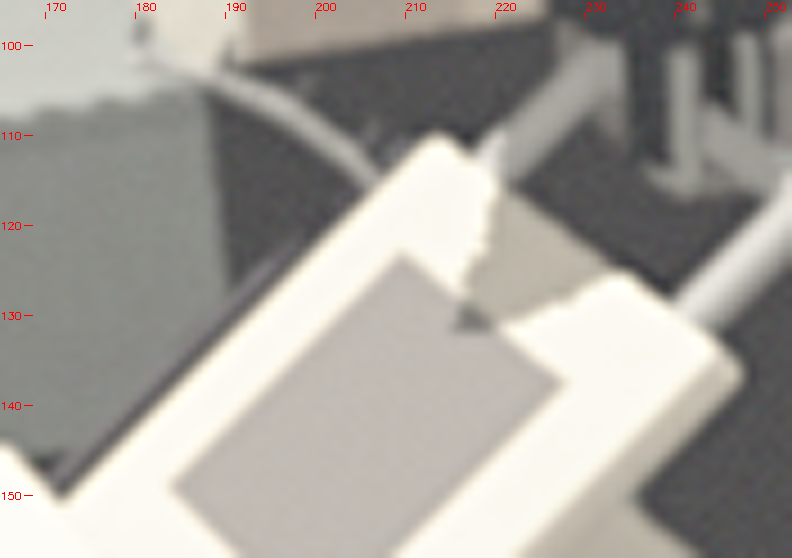

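The lid edge from (171,150) to (213,110) now runs parallel to the visible pointer strip, and the tip, about (209,112), sits on that edge. It is aligned, so I'm handing in.

```bash
python3 -c "
from station import r
s=r.get_state();print(s['finger_gap'],s['contact_force'],s['qvel']);print(r.sign_off())"
```

```text
0.00953055268176917 [-6.50544288 -8.34326724 -1.64983404] [ 3.55289166e-05  6.25192604e-04  1.78783956e-04 -1.27965593e-03
 -2.26400715e-04 -1.25988584e-04]
the job is handed in; nothing more can be done
None
```

I pushed the drawer home with the lid down, then raised the lid by its bar to the pointer's angle. I handed the job in at about 14 s with the bar still gripped and the arm at rest.

**Drawer:** I pushed until motion stopped and the force rose to about 16 N. Afterwards the handle measured (0.526–0.530, −0.037) m. The fitted home position is (0.524, −0.039), so it agrees within the measurement error.

**Lid angle:** In the last picture the lid's edge runs parallel to the pointer, with the tip on that edge.

| Estimate | Lid (rad) | Pointer (rad) |
|---|---|---|
| Same picture, projected with the calibration | about 0.59 | about 0.60 |
| From the arm's position | about 0.63 | – |
| Networks, scene camera | about 0.62 (from the bar) | about 0.60–0.63 |

These disagree by up to about 0.04 rad, which is inside the 0.07 allowed. The scene camera's estimate from the lid's centre reads lower, about 0.53–0.57. I set it aside because that estimate was also low earlier.

**Grip:** The fingers stopped on the bar at a gap of about 9.5 mm. That is less than the stated 12 mm bar thickness, and I did not explain the difference. Contact force on the lid was not measured directly. A steady side load of about 10 N remained at the wrist.

**Bystanders and pointer:** I saw no sign that the bystanders or the pointer moved. I did not measure the bystanders again at the end.

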